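# Clamp a carburetor body in the bench jig

## Task

Push the carburetor body along the guide rails of the jig until it presses firmly on the stop screw, then push the clamp handle down past its over-center point and press it firmly onto its end stop, so that the spindle locks the carburetor body down. Feel slowly for both stops: about 10 N is a firm press, more than 30 N does damage. Let go, and leave the small parts lying around where they are.

Things in the scene. Friction and masses are not known exactly. Their poses are not given: they have to be found in the camera images.
- jig: Fixed dark steel jig plate 280 x 110 x 12 mm; origin: centre of its underside, x from the open loading end to the toggle clamp (+x). Two guide rails, 10 mm wide, at y = +-34 mm from x = -130 to +20 mm, rise to 24 mm above the bench and leave a 58 mm channel. The grey clamp stand, 75 x 38 mm, at x = 57 to 133 mm, rises to 113 mm.
- stop: Fixed steel stop block 12 (x) x 50 (y) x 22 (z) mm at the clamp end of the channel, at jig x = +39 mm; origin: centre of its underside, 12 mm above the bench; axes as the jig. It carries the stop screw, whose flat round head (16 mm across, 12 mm above the plate, y = 0) faces the channel. The screw is set differently each time and not measured: its head ends 13 to 25 mm to -x of the origin.
- carb: Loose aluminium carburetor body, 80 (x) x 54 (y) x 58 (z) mm, 0.36 to 0.59 kg, standing in the channel with 2 mm play each side; origin: centre of its underside, x as the jig. It starts 26 to 61 mm short of the stop screw; home, its flat +x end rests on the screw head, and its origin is 40 mm short of it (jig x = -14 to -26 mm). Two round stubs, radius 13.5 mm, reach out to y = +-40 mm, 29 mm up.
- carb_push (a point): Centre of the carburetor's flat -x end face, 22 mm above its underside (34 mm above the bench), 40 mm to -x of its origin: the place to push. The face is 40 mm wide and 44 mm high. Sliding takes about 2 to 4 N; more than 30 N from the gripper damages it.
- carb_nose (a point): Centre line of the carburetor's flat +x end face, 12 mm above its underside, 40 mm to +x of its origin: the spot that meets the head of the stop screw.
- carb_boss (a point): Top centre of the carburetor's round boss (radius 14 mm), 58 mm above its underside and 10 mm to +x of its origin, where the spindle presses.
- handle_pivot (a point): Hinge axis of the clamp handle, parallel to the jig's y: at jig x = +116 mm, y = 0, 104 mm above the bench; axes as the jig.
- handle_grip (a point): Point on the upper face of the black handle grip, 90 mm from the hinge axis along the handle, 7 mm above its centre line. Its x runs along the handle away from the hinge, its z out of the upper face (the face to push). The grip is 22 mm wide, 14 mm thick, from 45 to 115 mm from the hinge. More than 30 N from the gripper bends the handle.
- handle (a joint): Handle angle, rad. 0: open, handle 0.95 above level, leaning to the jig's +x. Pushing down raises it: 0.94 is over-center (about level), 1.00 the hard end stop, where it locks. Friction holds it (about 2 N at the grip); from about 0.66 the springy clamp makes the push grow to 9 to 13 N near 0.8 (90 mm from the hinge), then it falls to nothing at over-center and rises sharply at the end stop.
- clamp_arm: Steel clamp arm 96 mm long, 12 mm wide, hinged at jig x = +74 mm, 89 mm above the bench, driven by the handle; origin on that hinge. Open it points up at 1.08 rad above level towards the jig's -x side, locked it is level over the carburetor.
- spindle: Sprung spindle under the end of the clamp arm, 84 mm from the arm's hinge, with a black rubber foot of radius 9 mm; origin: centre of the foot's underside. When the clamp locks, it presses on the carburetor's round boss with about 25 N.
- choke_lever: Loose brass choke lever, about 62 x 20 x 16 mm, lying near the jig; origin: underside. Leave alone.
- jet_cap: Loose black plastic air jet cap, 26 mm across, 18 mm high, near the jig; origin: centre of underside. Leave alone.
- hinge_block: Loose white nylon float hinge pin block, 34 x 20 x 22 mm, near the jig; origin: centre of underside. Leave alone.
Things that resemble listed ones, but are neither listed nor needed, are in the scene too. There is more than one size of the carb; the one meant has the size given above.

How it is judged (in metres and radians):
On the way, in this order (a step that is already met when the one before it is completed fails the run):
1. the carburetor body is pressed home on the stop screw (more than 3 N between them) (contact force between carb and stop above 3 N and distance between carb_nose and stop_screw_c0 below 0.0055 m and angle between the x axis of carb and the x axis of jig, either way round below 0.08 rad and angle between carb's own z axis and vertical below 0.06 rad), for 0.1 s.
2. the handle is past over-center and pressed onto its end stop with more than 4 N, and the spindle presses on the carburetor (value of joint handle above 0.98 rad and contact force between spindle and carb above 15 N and distance between carb_nose and stop_screw_c0 below 0.0055 m and angle between the x axis of carb and the x axis of jig, either way round below 0.08 rad and angle between carb's own z axis and vertical below 0.06 rad and contact force between the fingers and handle above 4 N), for 0.1 s.
At the end, for the whole second after the job is handed in: The carburetor body stands flat in the channel, at rest, square to the jig within 0.08 rad, within 2 mm of resting on the stop screw; the handle is past over-center and within 0.02 rad of its end stop (joint above 0.98), and the spindle presses on the carburetor with more than 15 N (value of joint handle above 0.98 rad and contact force between spindle and carb above 15 N and distance between carb_nose and stop_screw_c0 below 0.0055 m and angle between the x axis of carb and the x axis of jig, either way round below 0.08 rad and angle between carb's own z axis and vertical below 0.06 rad and linear speed of carb below 0.01 m/s); the robot touches nothing.
It fails at once if the gripper pushes the carburetor with more than 30 N (contact force between the fingers and carb above 30 N).
It fails at once if the gripper pushes the handle with more than 30 N (contact force between the fingers and handle above 30 N).
It fails at once if a small part is disturbed (moved more than 15 mm) (distance of any of choke_lever, jet_cap, hinge_block from where it was at the start of the episode above 0.015 m).
It also fails if it takes over 67 s, if anything falls off the work surface, if the arm or the gripper's body presses on something with over 40 N, if the wrist force passes 120 N, or if a joint passes its speed limit or range.

## Robot

A 6-joint arm with a two-finger parallel gripper is mounted at the origin on the work surface. World frame = base frame: x ahead of the robot, y to its left, z up, the work surface at z = 0. Lengths are in m, angles in degrees, forces in N, time in s.
With the tool pointing down it reaches from about 0.25 to 0.775 m from the base axis. Payload 4 kg.
Tool frame: the origin (TCP) lies on the centre line of the jaws, within the pads' length; the fingertips stand 11 mm ahead of it and the grasp point (between the pads) lies 8 mm behind it; x points along the fingers, y is the direction in which the jaws open and shut, and the axes are right-handed (so a half turn about x gives the same grasp; the last joint's range is limited). The gripper opens to 94 mm and grips with 3 to 60 N. Pads are 16 mm wide; open, the fingers measure 119 mm over their backs; the gripper's body (75 mm by 177 mm) begins 78 mm behind the grasp point.
Start: joints at [-75.006, 4.996, 78.535, -0, 96.463, -5.907], TCP at [0.196, -0.514, 0.217] pointing down, gripper open.
Joint ranges: [-177.83, 177.83], [-43.37, 116.18], [15.69, 146.23], [-61.86, 241.86], [9.47, 152.12], [-147.06, 147.06]. Speed limits (degrees/s): [159.86, 159.86, 180, 180, 180, 180].

## Interface

Orientations are given as [roll, pitch, yaw] about the fixed x, y, z axes, in that order (R = Rz(yaw) Ry(pitch) Rx(roll)).
In Python, from workcell import manip gives the robot as it stands.
- The arm moves only by the tool step_arm, never from a script. Its argument "deltas" is a list of rows, each a list of 3 entries, a list of its own where there are three numbers: the turn, a rotation vector about the tool's x, y, z in degrees, then the shift along the tool's x, y, z in cm, then the opening, from 0 (shut) to 1 (fully open). A call has 1 to 20 rows; each row is the pose to reach, as a shift and turn from the pose commanded when the call began, along the tool's axes at that moment; what a row does not reach only later rows make up. A row lasts 1/12 s, in which the tool goes at most 41.7 mm and 7.16 degrees, less where a joint would pass 70% of its speed; a pose out of reach is approached as far as the arm can. A call with a gripper value outside its range is refused whole. The fingers move at their own pace and stop on an object; "squeeze" is the grip in N (left out, the last holds). Time passes only in rows, so rows that repeat a pose let the fingers close. It gives the time, the measured TCP pose, the force and the opening at its end, in the units of the state.
- manip.read_state(): the state, without advancing time (a new reading comes with each control period).
- manip.camera(name): name is "scene" or "top" or "wrist"; returns a dict with "color" (420x560x3 uint8, red, green, blue), "fx", "fy", "cx", "cy" (pixels), "R" (3x3) and "t" (3): a world point X has camera coordinates R X + t; the wrist camera has in their place "tool_from_camera" (4x4, takes a point from camera to tool coordinates, whose origin is the TCP and whose axes are the tool frame's). Camera axes: x right, y down, z forward; pixel columns grow to the right and rows downward; lengths in m; the calibration is good to about 2 mm. A picture is of the moment at which its call begins: read the wrist's pose just before it. There is no depth.
- manip.sign_off(): hands the job in, once; it reports no verdict.
The state is a dict: "time_s": time; "joints": joint angles; "qd": joint speeds; "effort": joint torques, N m; "position": TCP position; "eef_rot": TCP orientation; "force": force on the tool from outside, world axes, zero at the start; "wrist_torque": the same for the moment, N m; "grip_width": finger opening in m.
Only numpy, scipy, OpenCV 4.12 (cv2) and the standard library are available. Lean on these libraries where they do the work, as an engineer would, in place of code of your own. Each camera call takes 0.05 s, during which the arm holds its last target.

## Working session

There is one attempt and no reset: what is moved stays moved. The work goes in short steps, Python scripts to look and compute and a tool call to move; the robot and the scene stay as the last step left them, time stands still between calls to the robot, and variables do not carry over. Pictures are saved under pics/ and viewed, and the job is handed in when it is done.

Besides the shell and the picture viewer there is one more tool, called after "Emit:" as name(argument=value, ...) on one line, values as JSON. step_arm: Moves the arm, as the interface text tells. Its arguments: {"type":"object","properties":{"deltas":{"type":"array"},"squeeze":{"type":"number"}},"required":["deltas"]}

```bash
mkdir -p pics; ls
python3 - <<'E'
from workcell import manip
import cv2,pickle
s=manip.read_state();print(s)
d={}
for n in("scene","top","wrist"):
    c=manip.camera(n);d[n]=c
    cv2.imwrite(f"pics/{n}0.png",c["color"][:,:,::-1])
    print(n,{k:v for k,v in c.items() if k!="color"})
pickle.dump(d,open("cams0.pkl","wb"))
E
```

```text
pics
{'time_s': 0.0, 'joints': array([-7.50042373e+01,  5.03935797e+00,  7.86219039e+01, -2.95088911e-03,
        9.64615883e+01, -5.90703212e+00]), 'qd': array([-0.07256369, -0.05496089,  0.0992924 ,  0.10624216, -0.01812412,
        0.08388902]), 'effort': array([ 9.42719703e-05, -3.40187573e+01, -3.02423179e+01,  7.19499565e-02,
        3.29493103e-02, -1.71456277e-04]), 'position': array([ 0.1960805 , -0.51332013,  0.21532691]), 'eef_rot': array([-94.53944617,  89.87711489, 106.36301966]), 'force': array([-0.04342341, -0.25455369,  0.42004634]), 'wrist_torque': array([-0.01954443,  0.00482648,  0.02189546]), 'grip_width': 0.09408359799821715}
scene {'fx': 528.6128934110088, 'fy': 528.6128934110088, 'cx': 278.44250106393486, 'cy': 207.53133997035275, 'R': array([[ 0.30982433,  0.95079217, -0.00176966],
       [ 0.59907796, -0.19665967, -0.77616401],
       [-0.73831868,  0.23941433, -0.63052859]]), 't': array([-0.15759381, -0.24560265,  1.39086131])}
top {'fx': 380.41966727196393, 'fy': 380.41966727196393, 'cx': 280.98984134831295, 'cy': 208.37644683209763, 'R': array([[-0.07171988, -0.99741935, -0.00330043],
       [-0.97263261,  0.07066998, -0.22134039],
       [ 0.22100243, -0.0126644 , -0.97519103]]), 't': array([0.00460849, 0.57250049, 0.81369639])}
wrist {'fx': 302.1112496389055, 'fy': 302.1112496389055, 'cx': 276.4203840297855, 'cy': 205.63130530030224, 'tool_from_camera': array([[ 5.60740178e-04, -2.28154795e-01,  9.73624710e-01,
        -1.69556262e-01],
       [ 9.99999841e-01,  7.40729195e-05, -5.58572509e-04,
         1.76956037e-03],
       [ 5.53217716e-05,  9.73624868e-01,  2.28154800e-01,
        -6.61803906e-02],
       [ 0.00000000e+00,  0.00000000e+00,  0.00000000e+00,
         1.00000000e+00]])}
```

View pics/scene0.png

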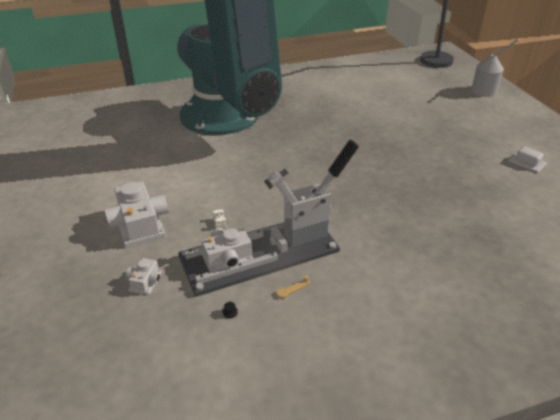

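View pics/top0.png

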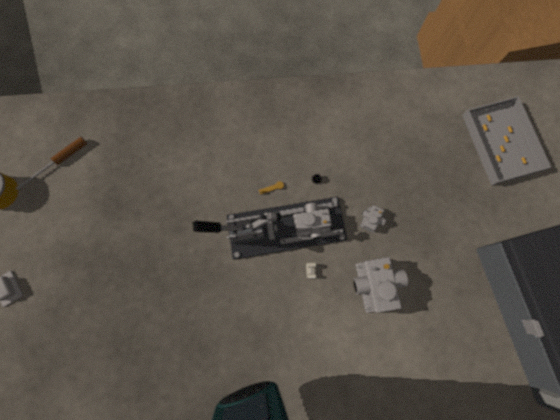

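View pics/wrist0.png

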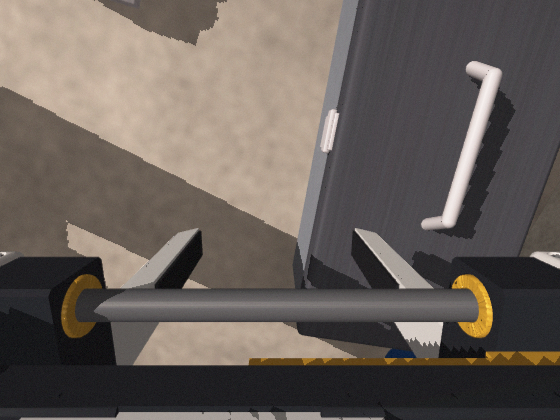

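The carb could be one of three things:
- the body in the channel, scene (228,248) / top (312,220)
- a larger body, scene (137,212) / top (380,285)
- a smaller body, scene (146,275) / top (373,218)

The one in the channel fits the description. I'll check it in close crops.

Run:
```python
import cv2,pickle
d=pickle.load(open("cams0.pkl","rb"))
a=d["top"]["color"][170:290,180:360,::-1];cv2.imwrite("pics/topc.png",cv2.resize(a,None,fx=4.4,fy=4.4,interpolation=cv2.INTER_CUBIC))
a=d["scene"]["color"][130:300,165:365,::-1];cv2.imwrite("pics/scenec.png",cv2.resize(a,None,fx=3.5,fy=3.5,interpolation=cv2.INTER_CUBIC))
```

```text
(no output)
```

View pics/topc.png

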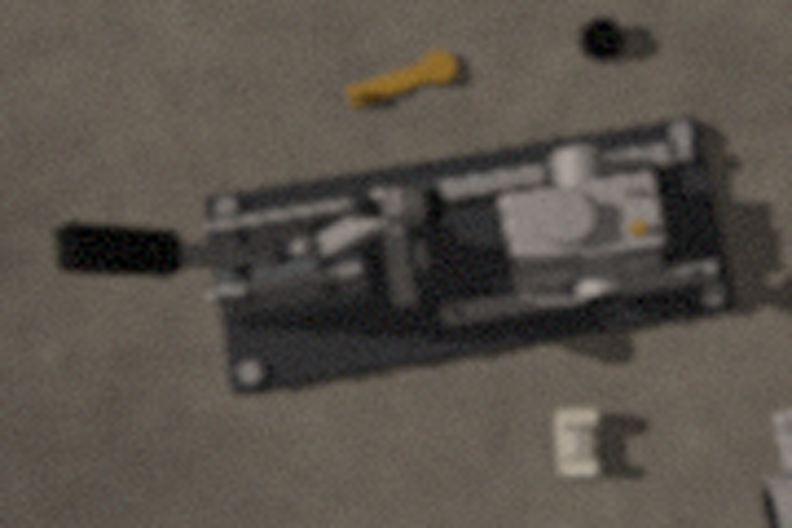

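View pics/scenec.png

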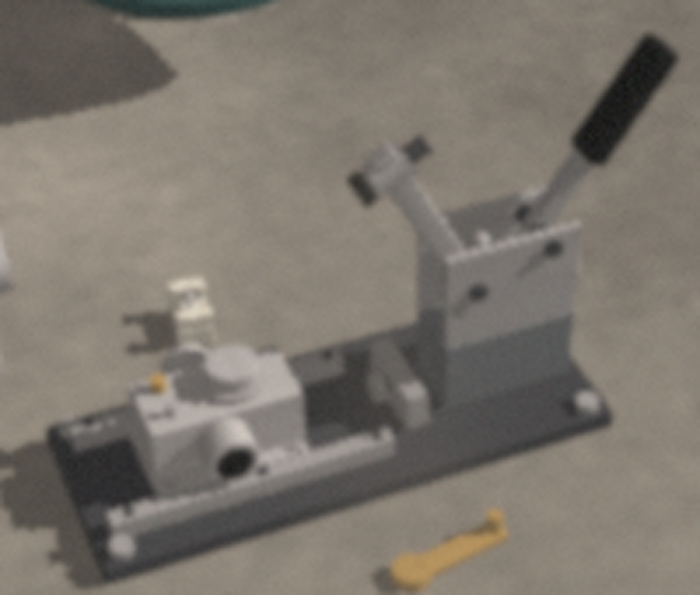

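```bash
cat > h.py <<'E'
import numpy as np,pickle
from scipy.spatial.transform import Rotation as Ro
def proj(c,X):
    p=np.atleast_2d(X)@c["R"].T+c["t"]; return np.c_[c["fx"]*p[:,0]/p[:,2]+c["cx"],c["fy"]*p[:,1]/p[:,2]+c["cy"]]
def back(c,uv,z):
    r=c["R"].T@np.array([(uv[0]-c["cx"])/c["fx"],(uv[1]-c["cy"])/c["fy"],1]);o=-c["R"].T@c["t"]
    return o+r*(z-o[2])/r[2]
def wcam(c,s):
    T=np.eye(4);T[:3,:3]=Ro.from_euler("xyz",s["eef_rot"],degrees=True).as_matrix();T[:3,3]=s["position"]
    M=np.linalg.inv(T@c["tool_from_camera"]);return dict(c,R=M[:3,:3],t=M[:3,3])
def jig2w(P,p):
    p=np.atleast_2d(p);x,y,a=P;return np.c_[x+np.cos(a)*p[:,0]-np.sin(a)*p[:,1],y+np.sin(a)*p[:,0]+np.cos(a)*p[:,1],p[:,2]]
def w2jig(P,w):
    x,y,a=P;d=np.array(w)-[x,y,0];return np.array([np.cos(a)*d[0]+np.sin(a)*d[1],-np.sin(a)*d[0]+np.cos(a)*d[1],d[2]])
E
python3 - <<'E'
from h import *
from scipy.optimize import least_squares
d=pickle.load(open("cams0.pkl","rb"));T,S=d["top"],d["scene"]
t=lambda u,v:np.array([180+u/4.4,170+v/4.4]); s=lambda u,v:np.array([165+u/3.5,130+v/3.5])
ob=[(T,t(207,197),(.14,-.055,.012)),(T,t(697,118),(-.14,-.055,.012)),(T,t(728,305),(-.14,.055,.012)),(T,t(234,391),(.14,.055,.012)),
(S,s(105,580),(-.14,-.055,0)),(S,s(610,420),(.14,-.055,.006)),(S,s(50,432),(-.14,.055,.012))]
f=lambda P:np.concatenate([proj(c,jig2w(P,p))[0]-uv for c,uv,p in ob])
r=least_squares(f,[.45,0,1.6]);print(r.x,np.degrees(r.x[2]),r.fun.reshape(-1,2).round(1))
P=r.x;np.save("P.npy",P)
print("boss",w2jig(P,back(T,t(563,215),.07)),w2jig(P,back(S,s(232,362),.07)))
print("-x top edge",w2jig(P,back(T,t(661,210),.05)))
for n,uv in dict(choke=(400,80),cap=(602,40),hinge=(578,443)).items():
    w=back(T,t(*uv),.012);print(n,w,w2jig(P,w))
print("grip tip", jig2w(P,(.116+.09*np.cos(.95),0,.104+.09*np.sin(.95))), proj(T,jig2w(P,(.116+.115*np.cos(.95),0,.104+.115*np.sin(.95)))))
for j in [(-.16,0,.05),(.2,0,.1)]:print(jig2w(P,j))
print("stop block px",proj(S,jig2w(P,[(.033,0,.034),(.039-.013,0,.024),(.039-.025,0,.024)])))
E
```

```text
[ 0.53708794 -0.04647456  1.66523195] 95.41076284659961 [[-1.3 -0.7]
 [-0.1 -1.2]
 [ 2.   0. ]
 [-1.2 -0.1]
 [ 0.2  1.2]
 [ 0.9 -1. ]
 [-1.9 -2.6]]
boss [-0.04976918  0.0006376   0.07      ] [-0.05178093 -0.00195488  0.07      ]
-x top edge [-0.10347372  0.00292615  0.05      ]
choke [ 0.63616393 -0.01611523  0.012     ] [ 0.02088165 -0.10149728  0.012     ]
cap [ 0.65130828 -0.1317291   0.012     ] [-0.09564512 -0.1056723   0.012     ]
hinge [ 0.42758737 -0.0980282   0.012     ] [-0.04099855  0.11387393  0.012     ]
grip tip [[0.52121318 0.12112679 0.1772074 ]] [[193.64397711 225.34205325]]
[[ 0.55217519 -0.20576164  0.05      ]]
[[0.51822888 0.1526343  0.1       ]]
stop block px [[275.63252643 235.04110494]
 [272.17639887 240.08403379]
 [266.16822709 241.85348457]]
```

Run:
```python
from h import *
from workcell import manip
s=manip.read_state();P=np.load("P.npy")
R=Ro.from_euler("xyz",s["eef_rot"],degrees=True).as_matrix();print(R.round(3))
a=P[2];jx=np.array([np.cos(a),np.sin(a),0]);jz=np.array([0,0,1.])
for sg in(1,-1):
    Rt=np.c_[-jz,np.cross(sg*jx,-jz),sg*jx]
    print(sg,Rt.round(3),(Ro.from_matrix(R.T@Rt)).as_rotvec(degrees=True))
```

```text
[[-0.     0.357 -0.934]
 [ 0.002 -0.934 -0.357]
 [-1.    -0.002 -0.   ]]
1 [[-0.    -0.996 -0.094]
 [-0.    -0.094  0.996]
 [-1.     0.     0.   ]] [1.05489372e+02 8.50236180e-02 7.58344341e-02]
-1 [[-0.     0.996  0.094]
 [-0.     0.094 -0.996]
 [-1.    -0.    -0.   ]] [-7.45105790e+01 -7.04271503e-02  7.89611104e-02]
```

```bash
cat >> h.py <<'E'
def goal(P,s,j,tilt,sg=-1):
    # pose: TCP at jig coords j, tool down, body leaning to jig -x by tilt deg; return rotvec deg, shift cm, in current tool axes
    R=Ro.from_euler("xyz",s["eef_rot"],degrees=True).as_matrix();a=P[2];jx=np.array([np.cos(a),np.sin(a),0]);jz=np.array([0,0,1.])
    Rt=np.c_[-jz,np.cross(sg*jx,-jz),sg*jx]
    jy=np.cross(jz,jx);Rt=Ro.from_rotvec(-np.radians(tilt)*jy).as_matrix()@Rt
    return Ro.from_matrix(R.T@Rt).as_rotvec(degrees=True).round(2),(R.T@(jig2w(P,j)[0]-s["position"])*100).round(2)
E
python3 - <<'E'
from h import *
from workcell import manip
s=manip.read_state();P=np.load("P.npy")
print(goal(P,s,(-.07,0,.30),0))
E
```

```text
(array([-7.451e+01, -7.000e-02,  8.000e-02]), array([ -8.39, -24.73, -46.65]))
```

Emit:
step_arm(deltas=[[[0, 0, 0], [-4, 0, 0], 1], [[0, 0, 0], [-8, 0, 0], 1], [[-74.5, 0, 0], [-8.4, -24.7, -46.6], 1], [[-74.5, 0, 0], [-8.4, -24.7, -46.6], 1], [[-74.5, 0, 0], [-8.4, -24.7, -46.6], 1], [[-74.5, 0, 0], [-8.4, -24.7, -46.6], 1], [[-74.5, 0, 0], [-8.4, -24.7, -46.6], 1], [[-74.5, 0, 0], [-8.4, -24.7, -46.6], 1], [[-74.5, 0, 0], [-8.4, -24.7, -46.6], 1], [[-74.5, 0, 0], [-8.4, -24.7, -46.6], 1], [[-74.5, 0, 0], [-8.4, -24.7, -46.6], 1], [[-74.5, 0, 0], [-8.4, -24.7, -46.6], 1], [[-74.5, 0, 0], [-8.4, -24.7, -46.6], 1], [[-74.5, 0, 0], [-8.4, -24.7, -46.6], 1], [[-74.5, 0, 0], [-8.4, -24.7, -46.6], 1], [[-74.5, 0, 0], [-8.4, -24.7, -46.6], 1], [[-74.5, 0, 0], [-8.4, -24.7, -46.6], 1], [[-74.5, 0, 0], [-8.4, -24.7, -46.6], 1], [[-74.5, 0, 0], [-8.4, -24.7, -46.6], 1], [[-74.5, 0, 0], [-8.4, -24.7, -46.6], 1]])

```text
time_s: 1.82
position: [0.5428, -0.118, 0.3007]
eef_rot: [23.9, 90.0, -60.8]
force: [0.3, -0.3, 0.1]
grip_width: 0.094
```

Run:
```python
from h import *
from workcell import manip
import cv2
s=manip.read_state();c=manip.camera("wrist");print(s["time_s"],s["position"],s["eef_rot"],s["joints"].round(1),s["force"])
pickle.dump((s,c),open("w1.pkl","wb"));cv2.imwrite("pics/w1.png",c["color"][:,:,::-1])
```

```text
1.8167 [ 0.54275209 -0.1180289   0.30073991] [ 23.90161394  89.96998811 -60.81892249] [-18.1   5.7  68.3  -0.  106.  -23.4] [ 0.25776936 -0.3136171   0.11578818]
```

View pics/w1.png

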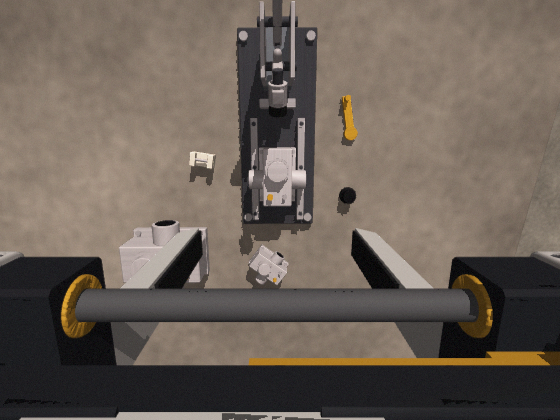

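Run:
```python
import pickle,cv2
s,c=pickle.load(open("w1.pkl","rb"))
a=c["color"][10:240,190:370,::-1];a=cv2.convertScaleAbs(a,alpha=1.6,beta=15)
b=cv2.resize(a,None,fx=5,fy=5,interpolation=cv2.INTER_CUBIC);cv2.imwrite("pics/w1a.png",b[:600,:800]);cv2.imwrite("pics/w1b.png",b[550:,:800])
```

```text
(no output)
```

View pics/w1a.png

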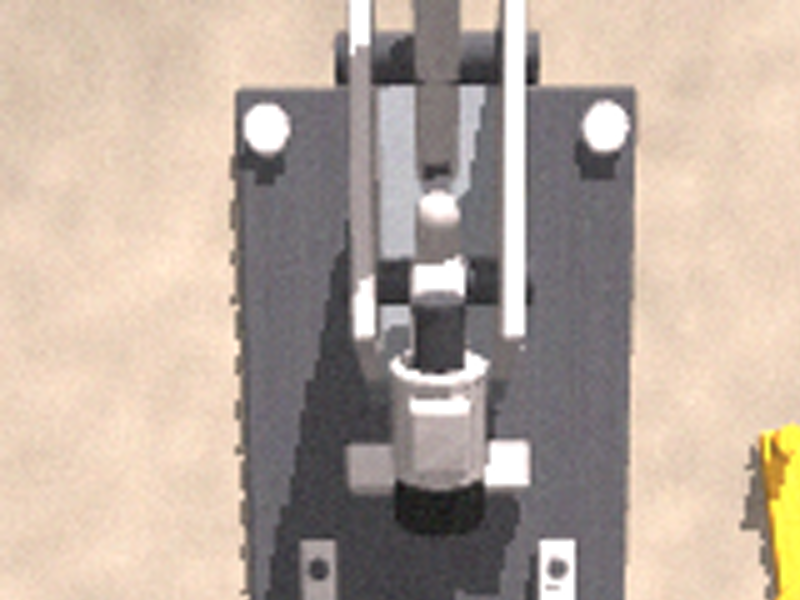

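View pics/w1b.png

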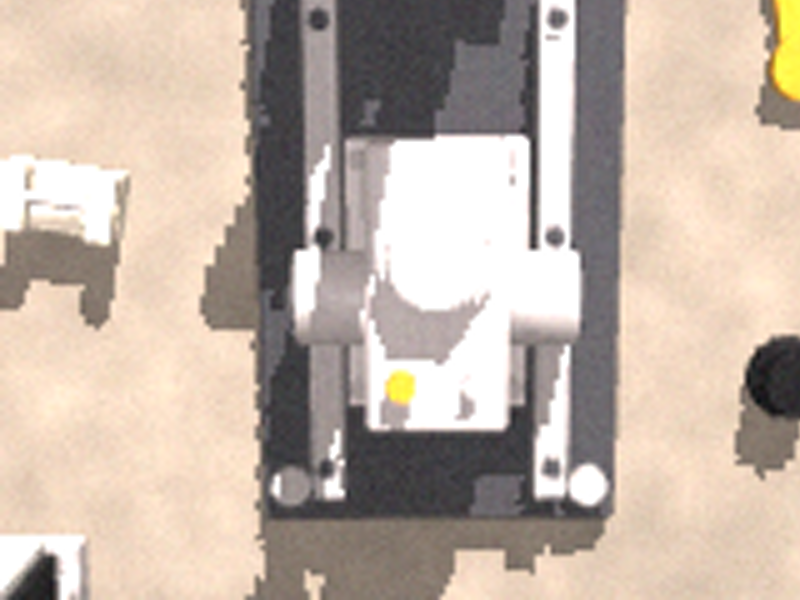

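Run:
```python
from h import *
from scipy.optimize import least_squares
s,c=pickle.load(open("w1.pkl","rb"));W=wcam(c,s)
p=lambda u,v:np.array([190+(u-2)/5,10+(v-2)/5])
ob=[(p(236,90),(.14,.055,.012)),(p(635,90),(.14,-.055,.012)),(p(610,1066),(-.14,-.055,.012)),(p(264,1066),(-.14,.055,.012)),
(p(318,540),(.02,.034,.024)),(p(557,540),(.02,-.034,.024)),(p(334,1049),(-.13,.034,.024)),(p(549,1049),(-.13,-.034,.024))]
f=lambda P:np.concatenate([proj(W,jig2w(P,q))[0]-uv for uv,q in ob])
P0=np.load("P.npy")
r=least_squares(f,P0);print(r.x,np.degrees(r.x[2]),r.fun.reshape(-1,2).round(1).tolist())
P=r.x;np.save("P.npy",P)
for z in(.05,.056,.06):print(z,w2jig(P,back(W,p(437,980),z)),w2jig(P,back(W,p(437,687),z)))
print("boss",w2jig(P,back(W,p(437,795),.07)))
for q in[(.033,0,.034),(.026,0,.024),(.014,0,.024)]:
  u=proj(W,jig2w(P,q))[0];print(u,(u-[190,10])*5)
print(goal(P,s,(-.125,0,.10),20))
```

```text
[ 0.53838196 -0.05017518  1.66662101] 95.49035018305233 [[-0.2, -0.4], [0.4, -0.8], [0.6, 0.5], [0.2, 0.8], [-0.0, 0.2], [0.0, 0.0], [-1.2, 0.1], [0.2, -0.0]]
0.05 [-0.10212432  0.00057137  0.05      ] [-0.01988066  0.00030014  0.05      ]
0.056 [-0.10072089  0.00057636  0.056     ] [-0.0196514  0.000309   0.056    ]
0.06 [-0.09978527  0.00057969  0.06      ] [-0.01949857  0.00031491  0.06      ]
boss [-0.04718448  0.00042224  0.07      ]
[277.07262534 107.49357393] [435.36312672 487.46786965]
[277.07568651 113.29833963] [435.37843253 516.49169814]
[277.10298067 122.08522098] [435.51490336 560.42610491]
(array([-0.21, 20.03, -0.05]), array([20.08,  0.23,  5.69]))
```

Run:
```python
from h import *
s,c=pickle.load(open("w1.pkl","rb"));W=wcam(c,s);P=np.load("P.npy")
d=pickle.load(open("cams0.pkl","rb"))
# boss top of big: scene (132,190); top (389,289)  -> triangulate
for z in(.06,.07,.08,.09,.1):print(z,w2jig(P,back(d["scene"],(132,190),z)).round(3),w2jig(P,back(d["top"],(389,290),z)).round(3), w2jig(P,back(W,(208,245),z)).round(3))
print(goal(P,s,(-.126,0,.10),20))
print(goal(P,s,(-.126,0,.0376),20))
```

```text
0.06 [-0.18   0.208  0.06 ] [-0.194  0.187  0.06 ] [-0.158  0.1    0.06 ]
0.07 [-0.181  0.194  0.07 ] [-0.192  0.187  0.07 ] [-0.154  0.098  0.07 ]
0.08 [-0.182  0.18   0.08 ] [-0.189  0.187  0.08 ] [-0.15   0.095  0.08 ]
0.09 [-0.183  0.166  0.09 ] [-0.186  0.186  0.09 ] [-0.146  0.093  0.09 ]
0.1 [-0.184  0.152  0.1  ] [-0.183  0.186  0.1  ] [-0.143  0.09   0.1  ]
(array([-0.21, 20.03, -0.05]), array([20.08,  0.23,  5.79]))
(array([-0.21, 20.03, -0.05]), array([26.32,  0.23,  5.79]))
```

Emit:
step_arm(deltas=[[[0, 7, 0], [4, 0, 5.8], 0], [[0, 14, 0], [8, 0.2, 5.8], 0], [[-0.2, 20, 0], [12, 0.2, 5.8], 0], [[-0.2, 20, 0], [16, 0.2, 5.8], 0], [[-0.2, 20, 0], [18, 0.2, 5.8], 0], [[-0.2, 20, 0], [20, 0.2, 5.8], 0], [[-0.2, 20, 0], [20, 0.2, 5.8], 0], [[-0.2, 20, 0], [20, 0.2, 5.8], 0], [[-0.2, 20, 0], [20, 0.2, 5.8], 0], [[-0.2, 20, 0], [20, 0.2, 5.8], 0], [[-0.2, 20, 0], [20, 0.2, 5.8], 0], [[-0.2, 20, 0], [20, 0.2, 5.8], 0]], squeeze=20)

```text
time_s: 2.87
position: [0.5518, -0.1748, 0.1026]
eef_rot: [179.4, 70.1, 95.0]
force: [0.5, -0.2, -0.7]
grip_width: 0.0176
```

Run:
```python
from h import *
from workcell import manip
import cv2
s=manip.read_state();c=manip.camera("scene");P=np.load("P.npy");print(s["time_s"],w2jig(P,s["position"]),s["force"],s["grip_width"])
cv2.imwrite("pics/s2.png",cv2.resize(c["color"][100:330,80:380,::-1],None,fx=2.6,fy=2.6))
print(goal(P,s,(-.126,0,.0376),20))
```

```text
2.8667 [-0.12535969 -0.00144807  0.10258595] [ 0.52995364 -0.1605875  -0.74660619] 0.017640365906228365
(array([ 0.19,  0.15, -0.16]), array([ 6.09, -0.17,  2.27]))
```

View pics/s2.png

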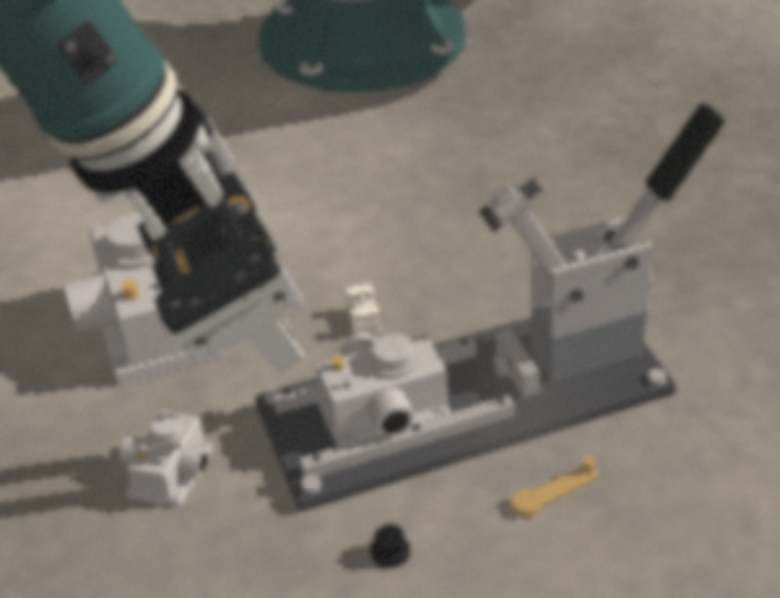

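Emit:
step_arm(deltas=[[[0, 0, 0], [1, -0.1, 0.4], 0], [[0, 0, 0], [2, -0.1, 0.7], 0], [[0, 0, 0], [3, -0.1, 1.1], 0], [[0, 0, 0], [4, -0.1, 1.5], 0], [[0, 0, 0], [4.5, -0.1, 1.7], 0], [[0, 0, 0], [5, -0.2, 1.9], 0], [[0, 0, 0], [5, -0.2, 1.9], 0]])

```text
time_s: 3.5
position: [0.548, -0.1749, 0.045]
eef_rot: [-179.6, 69.9, 95.9]
force: [-0.6, 0.5, 0.7]
grip_width: 0.0008
```

Run:
```python
from h import *
from workcell import manip
import cv2
s=manip.read_state();c=manip.camera("scene");P=np.load("P.npy");print(s["time_s"],w2jig(P,s["position"]),s["force"],s["grip_width"])
cv2.imwrite("pics/s3.png",cv2.resize(c["color"][170:300,130:300,::-1],None,fx=4.6,fy=4.6))
R=Ro.from_euler("xyz",s["eef_rot"],degrees=True).as_matrix()
for q in[(.011,0,-.008),(.011,.0125,-.008),(.011,-.0125,-.008)]:
    w=R@q+s["position"];u=proj(c,w)[0];print(w2jig(P,w),(u-[130,170])*4.6)
print(goal(P,s,(-.126,0,.0376),20))
```

```text
3.5 [-0.12505177  0.00238252  0.04504032] [-0.63612811  0.53539767  0.66104538] 0.0007618494350124323
[-0.11375804  0.00241931  0.03746072] [304.48002608 396.55800079]
[-0.1137357  -0.01008064  0.03743333] [314.12639285 417.9457437 ]
[-0.11378039  0.01491926  0.0374881 ] [295.01716486 375.57712295]
(array([ 0.05, -0.11,  0.15]), array([0.67, 0.24, 0.35]))
```

View pics/s3.png

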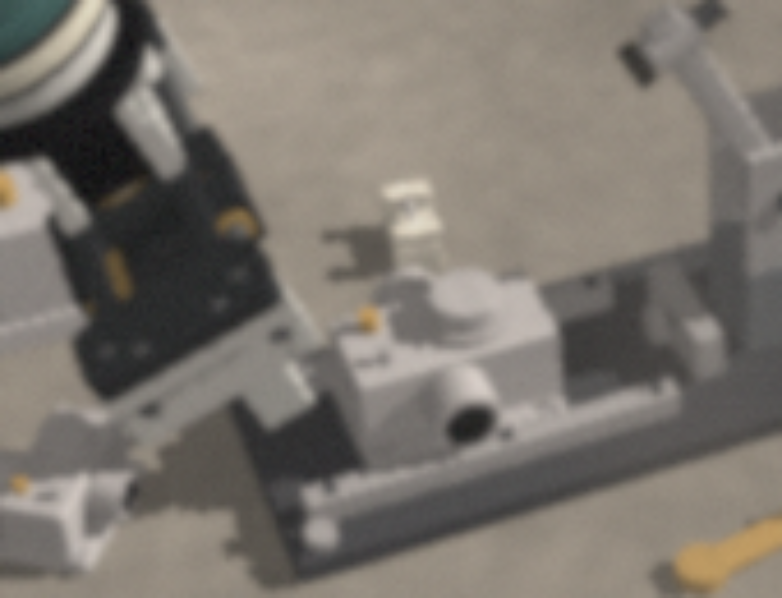

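Emit:
step_arm(deltas=[[[0, 0, 0], [0.35, 0.1, 0.17], 0], [[0, 0, 0], [0.67, 0.1, 0.3], 0], [[0, 0, 0], [0.74, 0.1, 0.1], 0], [[0, 0, 0], [0.81, 0.1, -0.08], 0], [[0, 0, 0], [0.88, 0.1, -0.27], 0], [[0, 0, 0], [0.95, 0.1, -0.45], 0], [[0, 0, 0], [1.01, 0.1, -0.64], 0], [[0, 0, 0], [1.08, 0.1, -0.83], 0], [[0, 0, 0], [1.12, 0.1, -0.92], 0], [[0, 0, 0], [1.15, 0.1, -1.02], 0], [[0, 0, 0], [1.18, 0.1, -1.11], 0], [[0, 0, 0], [1.22, 0.1, -1.2], 0], [[0, 0, 0], [1.25, 0.1, -1.3], 0], [[0, 0, 0], [1.28, 0.1, -1.39], 0], [[0, 0, 0], [1.32, 0.1, -1.49], 0]])

```text
time_s: 4.8
position: [0.5484, -0.1573, 0.0398]
eef_rot: [179.8, 70.1, 95.4]
force: [1.2, -2.7, -0.0]
grip_width: 0.0003
```

```bash
cat > st.py <<'E'
from h import *
from workcell import manip
import numpy as np
s=manip.read_state();P=np.load("P.npy");a=P[2]
R=Ro.from_euler("xyz",s["eef_rot"],degrees=True).as_matrix()
f=s["force"]
print(s["time_s"],"tcp",w2jig(P,s["position"]).round(4),"corner",w2jig(P,R@[.011,0,-.008]+s["position"]).round(4),"Fjig",np.round([np.cos(a)*f[0]+np.sin(a)*f[1],-np.sin(a)*f[0]+np.cos(a)*f[1],f[2]],1))
E
python3 st.py
```

```text
4.8 tcp [-0.1076  0.0003  0.0398] corner [-0.0963  0.0003  0.0322] Fjig [-2.8 -0.9 -0. ]
```

Emit:
step_arm(deltas=[[[0, 0, 0], [0.05, 0, -0.14], 0], [[0, 0, 0], [0.1, 0, -0.28], 0], [[0, 0, 0], [0.15, 0, -0.42], 0], [[0, 0, 0], [0.21, 0, -0.56], 0], [[0, 0, 0], [0.26, 0, -0.7], 0], [[0, 0, 0], [0.31, 0, -0.85], 0], [[0, 0, 0], [0.36, 0, -0.99], 0], [[0, 0, 0], [0.41, 0, -1.13], 0], [[0, 0, 0], [0.46, 0, -1.27], 0], [[0, 0, 0], [0.51, 0, -1.41], 0], [[0, 0, 0], [0.56, 0, -1.55], 0], [[0, 0, 0], [0.62, 0, -1.69], 0], [[0, 0, 0], [0.67, 0, -1.83], 0], [[0, 0, 0], [0.72, 0, -1.97], 0], [[0, 0, 0], [0.77, 0, -2.12], 0], [[0, 0, 0], [0.82, 0, -2.26], 0]])

```text
time_s: 6.13
position: [0.5458, -0.1327, 0.0397]
eef_rot: [179.9, 70.0, 95.5]
force: [0.4, -3.7, 1.0]
grip_width: 0.0005
```

```bash
python3 st.py
python3 - <<'E'
from workcell import manip
import cv2
c=manip.camera("scene")
cv2.imwrite("pics/s4.png",cv2.resize(c["color"][130:290,150:350,::-1],None,fx=3.7,fy=3.7))
E
```

```text
6.1333 tcp [-0.0829  0.0005  0.0397] corner [-0.0716  0.0005  0.0321] Fjig [-3.7 -0.   1. ]
```

View pics/s4.png

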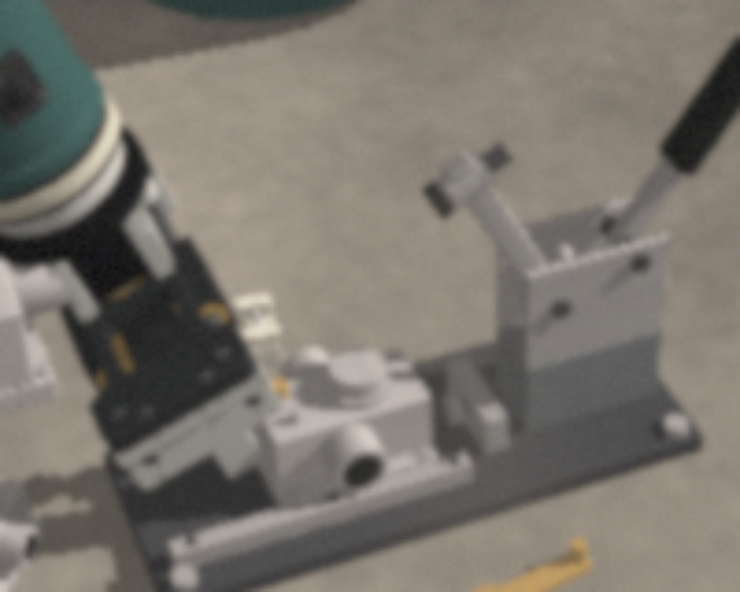

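Emit:
step_arm(deltas=[[[0, 0, 0], [0.02, 0, -0.05], 0], [[0, 0, 0], [0.03, 0, -0.1], 0], [[0, 0, 0], [0.05, 0, -0.15], 0], [[0, 0, 0], [0.07, 0, -0.19], 0], [[0, 0, 0], [0.09, 0, -0.24], 0], [[0, 0, 0], [0.1, 0, -0.28], 0], [[0, 0, 0], [0.12, 0, -0.33], 0], [[0, 0, 0], [0.14, 0, -0.38], 0], [[0, 0, 0], [0.15, 0, -0.42], 0], [[0, 0, 0], [0.17, 0, -0.47], 0]])

```text
time_s: 7.02
position: [0.5454, -0.1279, 0.0397]
eef_rot: [179.9, 70.0, 95.5]
force: [0.4, -3.6, 0.9]
grip_width: 0.0004
```

```bash
python3 st.py
```

```text
7.0167 tcp [-0.078   0.0005  0.0397] corner [-0.0667  0.0005  0.0321] Fjig [-3.7 -0.1  0.9]
```

Now 2 mm feeling calls.

Emit:
step_arm(deltas=[[[0, 0, 0], [0.01, 0, -0.03], 0], [[0, 0, 0], [0.02, 0, -0.06], 0], [[0, 0, 0], [0.03, 0, -0.09], 0], [[0, 0, 0], [0.05, 0, -0.12], 0], [[0, 0, 0], [0.06, 0, -0.16], 0], [[0, 0, 0], [0.07, 0, -0.19], 0]])

```text
time_s: 7.52
position: [0.5451, -0.1259, 0.0397]
eef_rot: [179.9, 70.0, 95.5]
force: [0.8, -3.2, 0.7]
grip_width: 0.0007
```

Emit:
step_arm(deltas=[[[0, 0, 0], [0.01, 0, -0.03], 0], [[0, 0, 0], [0.02, 0, -0.06], 0], [[0, 0, 0], [0.03, 0, -0.09], 0], [[0, 0, 0], [0.05, 0, -0.12], 0]])

```text
time_s: 7.85
position: [0.545, -0.1246, 0.0397]
eef_rot: [179.9, 70.0, 95.5]
force: [0.6, -3.8, 0.9]
grip_width: 0.0002
```

Emit:
step_arm(deltas=[[[0, 0, 0], [0.01, 0, -0.03], 0], [[0, 0, 0], [0.02, 0, -0.06], 0], [[0, 0, 0], [0.03, 0, -0.09], 0], [[0, 0, 0], [0.05, 0, -0.12], 0]])

```text
time_s: 8.18
position: [0.545, -0.1234, 0.0397]
eef_rot: [179.9, 70.0, 95.5]
force: [-0.0, -3.8, 1.6]
grip_width: 0.0008
```

Emit:
step_arm(deltas=[[[0, 0, 0], [0.01, 0, -0.03], 0], [[0, 0, 0], [0.02, 0, -0.06], 0], [[0, 0, 0], [0.03, 0, -0.09], 0], [[0, 0, 0], [0.05, 0, -0.12], 0]])

```text
time_s: 8.52
position: [0.5449, -0.1221, 0.0397]
eef_rot: [179.9, 70.0, 95.5]
force: [0.2, -4.2, 1.7]
grip_width: 0.0003
```

Emit:
step_arm(deltas=[[[0, 0, 0], [0.01, 0, -0.03], 0], [[0, 0, 0], [0.02, 0, -0.06], 0], [[0, 0, 0], [0.03, 0, -0.09], 0], [[0, 0, 0], [0.05, 0, -0.12], 0]])

```text
time_s: 8.85
position: [0.5448, -0.1209, 0.0396]
eef_rot: [179.8, 70.0, 95.5]
force: [0.8, -4.0, 1.9]
grip_width: 0.0005
```

Emit:
step_arm(deltas=[[[0, 0, 0], [0.01, 0, -0.03], 0], [[0, 0, 0], [0.02, 0, -0.06], 0], [[0, 0, 0], [0.03, 0, -0.09], 0], [[0, 0, 0], [0.05, 0, -0.12], 0]])

```text
time_s: 9.18
position: [0.5446, -0.1196, 0.0396]
eef_rot: [179.8, 70.0, 95.4]
force: [0.7, -5.1, 2.7]
grip_width: 0.0004
```

Emit:
step_arm(deltas=[[[0, 0, 0], [0.01, 0, -0.03], 0], [[0, 0, 0], [0.02, 0, -0.06], 0], [[0, 0, 0], [0.03, 0, -0.09], 0]])

```text
time_s: 9.43
position: [0.5446, -0.1186, 0.0396]
eef_rot: [179.8, 70.0, 95.4]
force: [0.6, -5.4, 2.3]
grip_width: 0.0004
```

```bash
python3 st.py
python3 - <<'E'
from workcell import manip
import cv2
c=manip.camera("scene")
cv2.imwrite("pics/s5.png",cv2.resize(c["color"][195:285,200:300,::-1],None,fx=6.6,fy=6.6,interpolation=cv2.INTER_CUBIC))
E
```

```text
9.4333 tcp [-0.0687  0.0004  0.0396] corner [-0.0574  0.0004  0.032 ] Fjig [-5.4 -0.1  2.3]
```

View pics/s5.png

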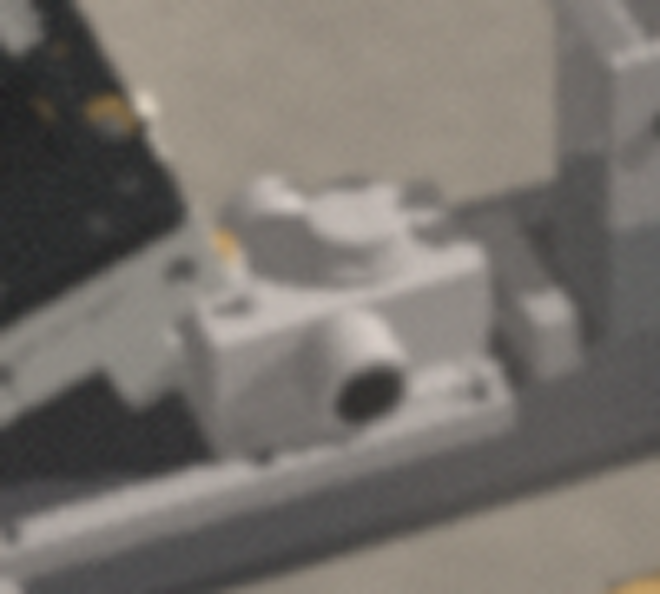

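Emit:
step_arm(deltas=[[[0, 0, 0], [0.01, 0, -0.03], 0], [[0, 0, 0], [0.02, 0, -0.06], 0], [[0, 0, 0], [0.03, 0, -0.09], 0]])

```text
time_s: 9.73
position: [0.5444, -0.1176, 0.0396]
eef_rot: [179.9, 70.0, 95.5]
force: [0.5, -5.4, 2.8]
grip_width: 0.0001
```

Emit:
step_arm(deltas=[[[0, 0, 0], [0.01, 0, -0.03], 0], [[0, 0, 0], [0.02, 0, -0.06], 0], [[0, 0, 0], [0.03, 0, -0.09], 0]])

```text
time_s: 9.98
position: [0.5443, -0.1167, 0.0396]
eef_rot: [179.9, 70.0, 95.5]
force: [0.7, -5.3, 2.3]
grip_width: 0.0002
```

Emit:
step_arm(deltas=[[[0, 0, 0], [0.01, 0, -0.03], 0], [[0, 0, 0], [0.02, 0, -0.06], 0], [[0, 0, 0], [0.03, 0, -0.09], 0]])

```text
time_s: 10.23
position: [0.5443, -0.1164, 0.0397]
eef_rot: [179.8, 70.1, 95.4]
force: [-0.5, -6.3, 1.8]
grip_width: 0.0007
```

Emit:
step_arm(deltas=[[[0, 0, 0], [0.01, 0, -0.03], 0], [[0, 0, 0], [0.02, 0, -0.06], 0], [[0, 0, 0], [0.03, 0, -0.09], 0]])

```text
time_s: 10.48
position: [0.5443, -0.1163, 0.0397]
eef_rot: [179.8, 70.2, 95.4]
force: [0.2, -8.1, 4.0]
grip_width: 0.0007
```

Emit:
step_arm(deltas=[[[0, 0, 0], [0.01, 0, -0.04], 0], [[0, 0, 0], [0.03, 0, -0.08], 0], [[0, 0, 0], [0.05, 0, -0.14], 0], [[0, 0, 0], [0.07, 0, -0.19], 0], [[0, 0, 0], [0.07, 0, -0.19], 0], [[0, 0, 0], [0.07, 0, -0.19], 0]])

```text
time_s: 10.98
position: [0.5443, -0.1161, 0.0397]
eef_rot: [179.8, 70.4, 95.3]
force: [-0.1, -12.2, 2.8]
grip_width: 0.0001
```

```bash
python3 st.py
```

```text
10.9833 tcp [-0.0662  0.0004  0.0397] corner [-0.0549  0.0004  0.0321] Fjig [-12.1   1.2   2.8]
```

Emit:
step_arm(deltas=[[[0, 0, 0], [-0.1, 0, 0.28], 0], [[0, 0, 0], [-0.34, 0, 0.94], 0], [[0, 0, 0], [-0.8, 0, 2.2], 0], [[0, 0, 0], [-1.36, 0, 3.76], 0], [[0, 0, 0], [-4.9, 0, 2.5], 0], [[0, 0, 0], [-8.7, 0, 1.1], 0], [[0, 0, 0], [-12.4, 0, -0.3], 0], [[0, 0, 0], [-16.2, 0, -1.6], 0], [[0, 0, 0], [-20, 0, -3], 0], [[0, 0, 0], [-23.9, 0, -4.4], 0], [[0, 0, 0], [-25.8, 0, -5.1], 0], [[0, 0, 0], [-25.8, 0, -5.1], 0]])

```text
time_s: 11.98
position: [0.549, -0.1542, 0.306]
eef_rot: [178.3, 70.3, 94.0]
force: [-0.1, -0.0, 0.8]
grip_width: 0.0003
```

```bash
python3 st.py
python3 - <<'E'
from h import *
from workcell import manip
import cv2
s=manip.read_state();c=manip.camera("wrist");P=np.load("P.npy")
pickle.dump((s,c),open("w2.pkl","wb"));cv2.imwrite("pics/w2.png",c["color"][:,:,::-1])
print(goal(P,s,(.05,0,.32),0))
E
```

```text
11.9833 tcp [-0.1045 -0.0007  0.306 ] corner [-0.0933 -0.0007  0.2983] Fjig [-0.   0.1  0.8]
(array([  0.23, -19.68,  -0.55]), array([  3.88,  -0.02, -15.02]))
```

View pics/w2.png

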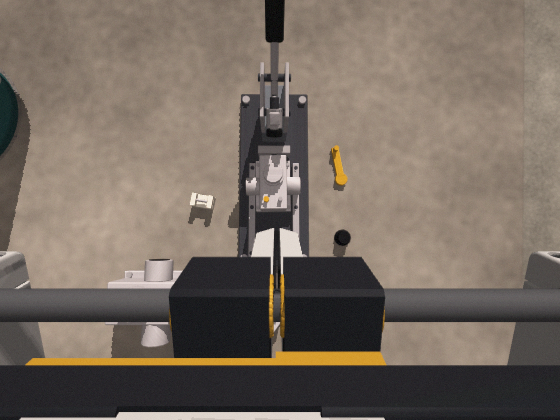

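Run:
```python
from h import *
from workcell import manip
s=manip.read_state();P=np.load("P.npy")
# refit check: handle end/pivot in w2 view
s2,c=pickle.load(open("w2.pkl","rb"));W=wcam(c,s2)
print(goal(P,s,(.12,0,.27),0),goal(P,s,(.1425,0,.24),0))
# expected px: plate corners, carb origin -.015 features
print(proj(W,jig2w(P,[(.14,.055,.012),(.14,-.055,.012),(-.005,0,.07),(.025,.027,.055),(.116+.115*.58,0,.104+.115*.81)])).round(1))
```

```text
(array([  0.16, -19.82,  -0.29]), array([ 1.065e+01,  1.000e-02, -2.000e+01])) (array([  0.16, -19.82,  -0.29]), array([ 14.24,  -0.  , -21.1 ]))
[[240.8  93.5]
 [307.3  94. ]
 [273.8 171.7]
 [255.5 153.9]
 [274.5 -28.4]]
```

Emit:
step_arm(deltas=[[[0, 0, 0], [1.2, 0, -3.5], 0], [[0, -5, 0], [2.6, 0, -7.2], 0], [[0, -10, 0], [4, 0, -11], 0], [[0, -15, 0], [6.5, 0, -14], 0], [[0.2, -19.8, -0.2], [8.5, 0, -17], 0], [[0.2, -19.8, -0.2], [10.6, 0, -20], 0], [[0.2, -19.8, -0.2], [12.5, 0, -20.6], 0], [[0.2, -19.8, -0.2], [14.2, 0, -21.1], 0], [[0.2, -19.8, -0.2], [14.2, 0, -21.1], 0], [[0.2, -19.8, -0.2], [14.2, 0, -21.1], 0], [[0.2, -19.8, -0.2], [14.2, 0, -21.1], 0], [[0.2, -19.8, -0.2], [14.2, 0, -21.1], 0]])

```text
time_s: 13.03
position: [0.5241, 0.0917, 0.2386]
eef_rot: [-136.5, 89.8, 138.8]
force: [-0.9, 0.9, 0.2]
grip_width: 0.0006
```

```bash
python3 st.py
python3 - <<'E'
from h import *
from workcell import manip
import cv2
s=manip.read_state();P=np.load("P.npy");c=manip.camera("scene")
cv2.imwrite("pics/s6.png",cv2.resize(c["color"][70:290,180:430,::-1],None,fx=2.7,fy=2.7,interpolation=cv2.INTER_CUBIC))
R=Ro.from_euler("xyz",s["eef_rot"],degrees=True).as_matrix()
print((proj(c,R@[.011,0,-.008]+s["position"])[0]-[180,70])*2.7,(proj(c,jig2w(P,(.1627,0,.1813)))[0]-[180,70])*2.7)
print(goal(P,s,(.1425,0,.2013),0))
E
```

```text
13.0333 tcp [0.1426 0.0006 0.2386] corner [0.1506 0.0006 0.2276] Fjig [1.  0.8 0.2]
[425.34768403 164.35392495] [437.48199509 223.37174699]
(array([-0.15, -0.18,  0.17]), array([3.73, 0.07, 0.02]))
```

View pics/s6.png

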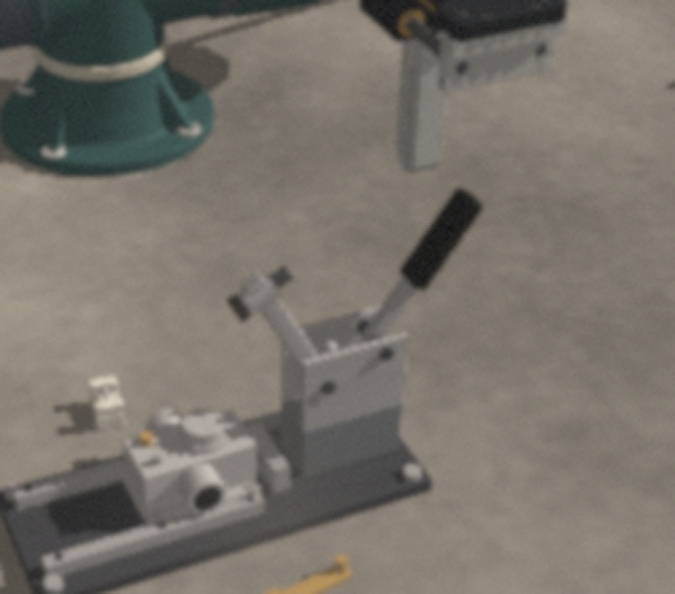

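Emit:
step_arm(deltas=[[[0, 0, 0], [1.5, 0, 0], 0], [[0, 0, 0], [3, 0, 0], 0], [[0, 0, 0], [3.7, 0, 0], 0], [[0, 0, 0], [3.7, 0, 0], 0], [[0, 0, 0], [3.7, 0, 0], 0], [[0, 0, 0], [3.7, 0, 0], 0]])

```text
time_s: 13.58
position: [0.524, 0.0927, 0.2023]
eef_rot: [-154.1, 89.8, 121.3]
force: [-0.4, 0.2, 0.9]
grip_width: 0.0005
```

```bash
python3 st.py
python3 - <<'E'
from h import *
from workcell import manip
s=manip.read_state();P=np.load("P.npy");j=w2jig(P,s["position"])
for q in np.r_[0:.66:.05,.66:1.04:.03]:
    t=.95-q;c,n=np.cos(t),np.sin(t)
    x=.116+.09*c-.007*n-.008;z=.104+.09*n+.007*c+.011
    print(round(q,2),"down %.2f  z %.2f"%((j[2]-z)*100,-(x-j[0])*100))
E
```

```text
13.5833 tcp [0.1436 0.0006 0.2023] corner [0.1516 0.0006 0.1913] Fjig [0.2 0.4 0.9]
0.0 down 1.00  z -1.11
0.05 down 1.25  z -1.49
0.1 down 1.51  z -1.86
0.15 down 1.79  z -2.21
0.2 down 2.08  z -2.55
0.25 down 2.40  z -2.88
0.3 down 2.73  z -3.18
0.35 down 3.07  z -3.48
0.4 down 3.43  z -3.75
0.45 down 3.80  z -4.01
0.5 down 4.19  z -4.24
0.55 down 4.58  z -4.46
0.6 down 4.99  z -4.66
0.65 down 5.40  z -4.83
0.66 down 5.49  z -4.87
0.69 down 5.74  z -4.96
0.72 down 6.00  z -5.05
0.75 down 6.26  z -5.12
0.78 down 6.52  z -5.20
0.81 down 6.78  z -5.26
0.84 down 7.05  z -5.31
0.87 down 7.31  z -5.36
0.9 down 7.58  z -5.40
0.93 down 7.85  z -5.43
0.96 down 8.12  z -5.45
0.99 down 8.39  z -5.46
1.02 down 8.66  z -5.47
```

Emit:
step_arm(deltas=[[[0, 0, 0], [0.3, 0, -0.35], 0], [[0, 0, 0], [0.6, 0, -0.7], 0], [[0, 0, 0], [0.8, 0, -0.9], 0], [[0, 0, 0], [0.9, 0, -1], 0], [[0, 0, 0], [1, 0, -1.11], 0], [[0, 0, 0], [1.12, 0, -1.3], 0], [[0, 0, 0], [1.25, 0, -1.49], 0], [[0, 0, 0], [1.38, 0, -1.68], 0], [[0, 0, 0], [1.51, 0, -1.86], 0], [[0, 0, 0], [1.65, 0, -2.04], 0], [[0, 0, 0], [1.79, 0, -2.21], 0], [[0, 0, 0], [1.93, 0, -2.38], 0], [[0, 0, 0], [2.08, 0, -2.55], 0]])

```text
time_s: 14.67
position: [0.521, 0.1186, 0.1802]
eef_rot: [-135.3, 89.7, 140.2]
force: [-0.9, -0.3, 1.7]
grip_width: 0.0004
```

```bash
python3 st.py
python3 - <<'E'
from workcell import manip
import cv2
c=manip.camera("scene")
cv2.imwrite("pics/s7.png",cv2.resize(c["color"][70:290,180:430,::-1],None,fx=2.7,fy=2.7,interpolation=cv2.INTER_CUBIC))
E
```

```text
14.6667 tcp [0.1697 0.0012 0.1802] corner [0.1777 0.0012 0.1693] Fjig [-0.2  0.9  1.7]
```

View pics/s7.png

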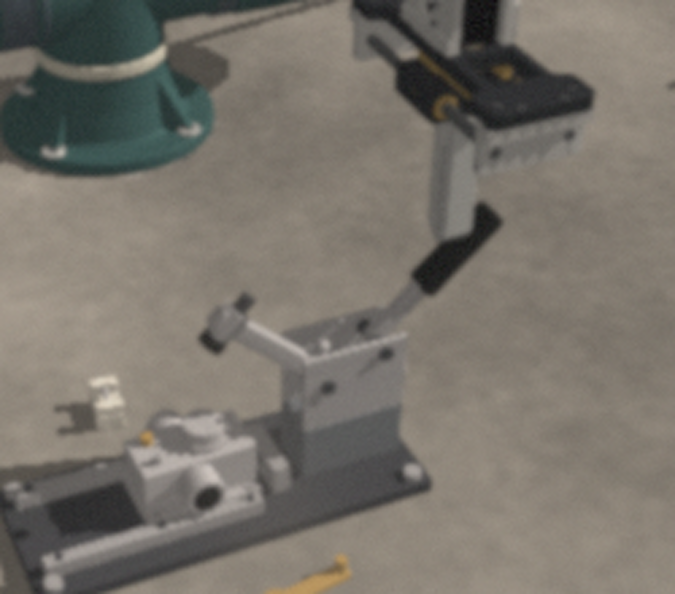

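Emit:
step_arm(deltas=[[[0, 0, 0], [0.16, 0, -0.17], 0], [[0, 0, 0], [0.32, 0, -0.33], 0], [[0, 0, 0], [0.48, 0, -0.48], 0], [[0, 0, 0], [0.65, 0, -0.63], 0], [[0, 0, 0], [0.82, 0, -0.78], 0], [[0, 0, 0], [0.99, 0, -0.93], 0], [[0, 0, 0], [1.17, 0, -1.07], 0], [[0, 0, 0], [1.35, 0, -1.2], 0], [[0, 0, 0], [1.53, 0, -1.33], 0], [[0, 0, 0], [1.72, 0, -1.46], 0], [[0, 0, 0], [1.91, 0, -1.58], 0], [[0, 0, 0], [2.11, 0, -1.69], 0], [[0, 0, 0], [2.3, 0, -1.8], 0], [[0, 0, 0], [2.5, 0, -1.91], 0], [[0, 0, 0], [2.7, 0, -2.01], 0], [[0, 0, 0], [2.91, 0, -2.11], 0]])

```text
time_s: 16.05
position: [0.5189, 0.1395, 0.1513]
eef_rot: [-135.2, 89.7, 140.2]
force: [0.2, -1.9, 0.7]
grip_width: 0.0008
```

```bash
python3 st.py
```

```text
16.05 tcp [0.1907 0.0012 0.1513] corner [0.1987 0.0013 0.1403] Fjig [-1.9  0.   0.7]
```

Emit:
step_arm(deltas=[[[0, 0, 0], [0.12, 0, -0.05], 0], [[0, 0, 0], [0.25, 0, -0.1], 0], [[0, 0, 0], [0.37, 0, -0.16], 0], [[0, 0, 0], [0.5, 0, -0.21], 0], [[0, 0, 0], [0.62, 0, -0.26], 0], [[0, 0, 0], [0.75, 0, -0.3], 0], [[0, 0, 0], [0.88, 0, -0.35], 0], [[0, 0, 0], [1.01, 0, -0.39], 0], [[0, 0, 0], [1.14, 0, -0.43], 0], [[0, 0, 0], [1.27, 0, -0.46], 0]])

```text
time_s: 16.88
position: [0.5186, 0.1438, 0.14]
eef_rot: [-140.4, 89.8, 135.0]
force: [-1.9, -3.1, 7.6]
grip_width: 0.0003
```

```bash
python3 st.py
```

```text
16.8833 tcp [0.195  0.0011 0.14  ] corner [0.203  0.0011 0.129 ] Fjig [-2.9  2.2  7.6]
```

Emit:
step_arm(deltas=[[[0, 0, 0], [0.13, 0, -0.04], 0], [[0, 0, 0], [0.26, 0, -0.08], 0], [[0, 0, 0], [0.39, 0, -0.11], 0], [[0, 0, 0], [0.52, 0, -0.14], 0], [[0, 0, 0], [0.65, 0, -0.17], 0]])

```text
time_s: 17.3
position: [0.5185, 0.1455, 0.1341]
eef_rot: [-145.8, 89.8, 129.6]
force: [-1.7, -2.5, 9.2]
grip_width: 0.0007
```

Emit:
step_arm(deltas=[[[0, 0, 0], [0.1, 0, -0.02], 0], [[0, 0, 0], [0.2, 0, -0.04], 0], [[0, 0, 0], [0.3, 0, -0.06], 0], [[0, 0, 0], [0.4, 0, -0.07], 0]])

```text
time_s: 17.63
position: [0.5183, 0.1464, 0.1298]
eef_rot: [-147.9, 89.8, 127.5]
force: [-2.0, -2.5, 7.0]
grip_width: 0.0008
```

```bash
python3 st.py
```

```text
17.6333 tcp [0.1976 0.0011 0.1298] corner [0.2057 0.0012 0.1189] Fjig [-2.3  2.2  7. ]
```

Emit:
step_arm(deltas=[[[0, 0, 0], [0.1, 0, -0.01], 0], [[0, 0, 0], [0.2, 0, -0.02], 0], [[0, 0, 0], [0.3, 0, -0.03], 0], [[0, 0, 0], [0.4, 0, -0.04], 0], [[0, 0, 0], [0.5, 0, -0.05], 0], [[0, 0, 0], [0.6, 0, -0.06], 0], [[0, 0, 0], [0.7, 0, -0.07], 0]])

```text
time_s: 18.22
position: [0.518, 0.1476, 0.1206]
eef_rot: [-139.4, 89.7, 136.0]
force: [0.3, 0.4, -0.0]
grip_width: 0.0003
```

Emit:
step_arm(deltas=[[[0, 0, 0], [0.05, 0, 0], 0], [[0, 0, 0], [0.1, 0, 0], 0], [[0, 0, 0], [0.15, 0, 0], 0], [[0, 0, 0], [0.2, 0, 0], 0]])

```text
time_s: 18.55
position: [0.5178, 0.1474, 0.1188]
eef_rot: [-132.0, 89.7, 143.4]
force: [-0.7, -0.2, -0.2]
grip_width: 0.0007
```

Emit:
step_arm(deltas=[[[0, 0, 0], [0.05, 0, 0], 0], [[0, 0, 0], [0.1, 0, 0], 0], [[0, 0, 0], [0.1, 0, 0], 0]])

```text
time_s: 18.8
position: [0.5179, 0.1474, 0.1186]
eef_rot: [-136.5, 89.7, 139.0]
force: [-1.3, -0.5, 2.3]
grip_width: 0.0005
```

Emit:
step_arm(deltas=[[[0, 0, 0], [0.05, 0, 0], 0], [[0, 0, 0], [0.1, 0, 0], 0], [[0, 0, 0], [0.1, 0, 0], 0]])

```text
time_s: 19.05
position: [0.5179, 0.1474, 0.1185]
eef_rot: [-141.4, 89.7, 134.0]
force: [-2.8, -0.4, 5.5]
grip_width: 0.0007
```

Emit:
step_arm(deltas=[[[0, 0, 0], [0.05, 0, 0], 0], [[0, 0, 0], [0.1, 0, 0], 0], [[0, 0, 0], [0.1, 0, 0], 0]])

```text
time_s: 19.3
position: [0.518, 0.1474, 0.1184]
eef_rot: [-145.9, 89.8, 129.5]
force: [-4.8, 0.3, 9.6]
grip_width: 0.0007
```

```bash
python3 st.py
```

```text
19.3 tcp [0.1986 0.0014 0.1184] corner [0.2067 0.0014 0.1074] Fjig [0.7 4.7 9.6]
```

Emit:
step_arm(deltas=[[[0, 0, 0], [0.05, 0, 0], 0], [[0, 0, 0], [0.08, 0, 0], 0], [[0, 0, 0], [0.08, 0, 0], 0], [[0, 0, 0], [0.08, 0, 0], 0]])

```text
time_s: 19.63
position: [0.518, 0.1474, 0.1183]
eef_rot: [-150.5, 89.8, 124.9]
force: [-5.7, -0.7, 12.1]
grip_width: 0.0008
```

```bash
python3 st.py
python3 - <<'E'
from workcell import manip
import cv2
c=manip.camera("scene")
cv2.imwrite("pics/s8.png",cv2.resize(c["color"][70:290,180:430,::-1],None,fx=2.7,fy=2.7,interpolation=cv2.INTER_CUBIC))
E
```

```text
19.6333 tcp [0.1986 0.0014 0.1183] corner [0.2067 0.0014 0.1073] Fjig [-0.2  5.7 12.1]
```

View pics/s8.png

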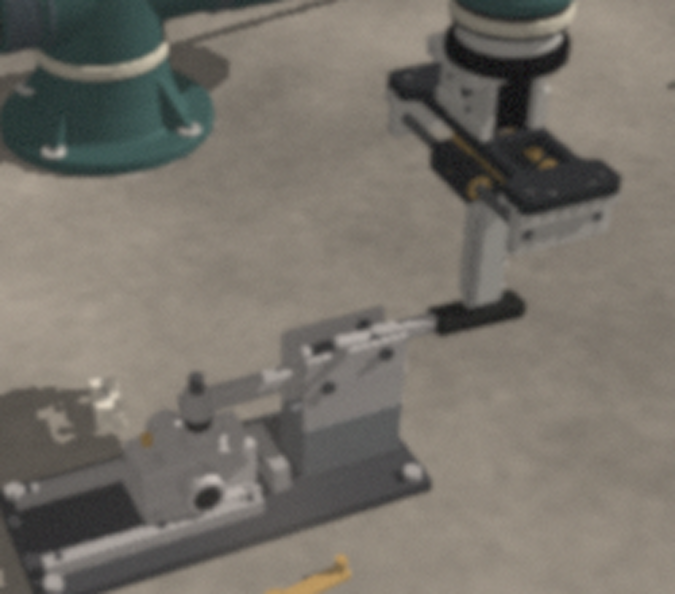

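Emit:
step_arm(deltas=[[[0, 0, 0], [-0.3, 0, 0], 0], [[0, 0, 0], [-1, 0, 0], 0], [[0, 0, 0], [-3, 0, 0], 0], [[0, 0, 0], [-6, 0, 0], 0], [[0, 0, 0], [-9, 0, 0], 0], [[0, 0, 0], [-12, 0, 3], 0], [[0, 0, 0], [-15, 0, 6], 0], [[0, 0, 0], [-18, 0, 10], 0], [[0, 0, 0], [-20, 0, 14], 0], [[0, 0, 0], [-20, 0, 17], 0], [[0, 0, 0], [-20, 0, 17], 0], [[0, 0, 0], [-20, 0, 17], 0], [[0, 0, 0], [-20, 0, 17], 0], [[0, 0, 0], [-20, 0, 17], 0], [[0, 0, 0], [-20, 0, 17], 0]])

```text
time_s: 20.93
position: [0.5346, -0.0212, 0.3141]
eef_rot: [-130.3, 89.7, 145.3]
force: [-0.3, 0.9, -0.2]
grip_width: 0.0005
```

```bash
python3 st.py
python3 - <<'E'
from h import *
from workcell import manip
import cv2
s=manip.read_state();w=manip.camera("wrist");c=manip.camera("scene");P=np.load("P.npy")
a=cv2.resize(c["color"][130:310,165:345,::-1],(560,560),interpolation=cv2.INTER_CUBIC)
cv2.imwrite("pics/s9.png",a);cv2.imwrite("pics/w9.png",w["color"][:,:,::-1])
t=lambda q:(proj(c,jig2w(P,q))-[165,130])*560/180
print("handle end q=1/.9",t([(.116+.115*np.cos(.05),0,.104-.115*np.sin(.05)),(.116+.115*np.cos(.05),0,.104+.115*np.sin(.05))]))
W=wcam(w,s);print("carb +x edge, home -.015; boss",proj(W,jig2w(P,[(.025,.027,.05),(.025,-.027,.05),(-.005,0,.07),(-.055,0,.056)])).round(1))
E
```

```text
20.9333 tcp [0.0292 0.001  0.3141] corner [0.0373 0.001  0.3031] Fjig [ 0.9  0.3 -0.2]
handle end q=1/.9 [[640.06713159 161.71825972]
 [642.14925028 146.21274923]]
carb +x edge, home -.015; boss [[258.8 184.1]
 [296.  184.2]
 [277.3 207.5]
 [277.3 238. ]]
```

View pics/s9.png

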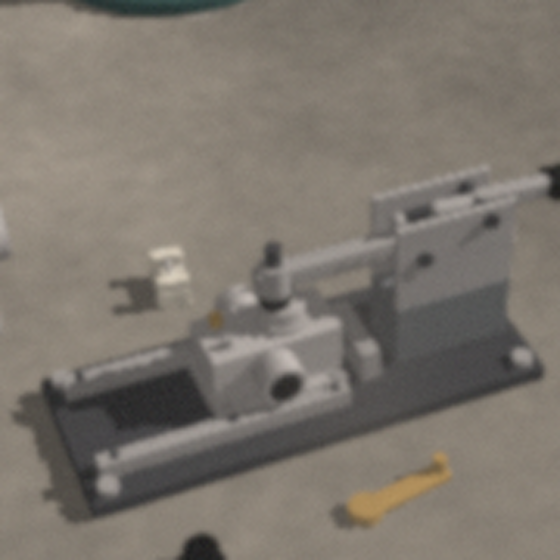

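View pics/w9.png

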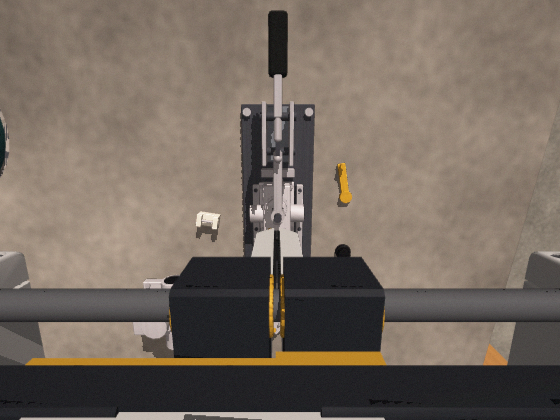

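The carb's +x edge is at about (277,184), matching the predicted home position. The spindle is on the boss, the handle is level, and the small parts haven't moved.

Run:
```python
from workcell import manip
print(manip.sign_off())
```

```text
the job is handed in; nothing more can be done
None
```

The carburetor is home on the stop screw and clamped down. I handed the job in at about 21 s of the 67 s allowed; sign-off gave no verdict.

- **Carburetor:** I pushed it along the channel with the closed, tilted fingertips; sliding took about 3–5 N. It stopped dead with its origin at jig x ≈ −15 mm, and I pressed to about 12 N, so roughly 7–8 N reached the screw.
- **Handle:** I pushed it along its arc. The highest force I read before over-center was about 9 N, and it fell to about 0 past it. I then pressed to about 12 N down on the end stop. A sideways force of about 6 N also built up during that press; I left it, since the total of about 13 N was well under the 30 N limit.
- **Last checks:** After I let go, the pictures show the carburetor square in the channel with its +x edge where a home position predicts. The spindle is on the boss, the handle is level at its stop and the small parts look unmoved. The gripper is clear at z ≈ 0.31 m.
- **Not measured:** The spindle force and the exact handle angle have no direct reading. The angle of about 1.0 rad comes from the fingertip height at the stop, which matched the geometry within about 0.1 mm. Force readings came only at the end of each move, so peaks in between were not seen.

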